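# Put the loose machine parts back into their stock trays

### The arm

A 6-joint arm with a two-finger parallel gripper is mounted at the origin on the work surface. World frame = base frame: x ahead of the robot, y to its left, z up, the work surface at z = 0. Lengths are in mm, angles in rad, forces in N, time in s.
With the tool pointing down it reaches from about 375 to 925 mm from the base axis. Payload 5.7 kg.
Tool frame: the origin (TCP) lies between the finger pads; the fingertips stand 22 mm ahead of it and the grasp point (between the pads) lies 3 mm ahead of it (ctrl.tip_extent is the distance from the TCP to the fingertips, in mm); z points along the fingers, x is the direction in which the jaws open and shut, and the axes are right-handed (so a half turn about z gives the same grasp; the last joint's range is limited). The gripper opens to 88 mm and grips with 3 to 60 N. Pads are 20 mm wide; open, the fingers measure 115 mm over their backs; the gripper's body (75 mm by 178 mm) begins 61 mm behind the grasp point.
Start: joints at [1.026, 0.359, 1.51, -0, 1.272, -0.115], TCP at [250.003, 545.402, 244.623] pointing down, gripper open.
Joint ranges: [-2.97, 2.97], [-1.01, 2.36], [0.21, 2.38], [-0.96, 4.11], [0.2, 2.71], [-2.98, 2.98]. Speed limits (rad/s): [2.39, 2.39, 3.14, 3.14, 3.14, 3.14].

### API

Orientations are given as a rotation vector (axis times angle).
In Python, from rig import status, imaging, order, models, ctrl gives the robot as it stands. The module is installed in compiled form; this text tells all that it offers.
- The arm moves only by the shell command python3 -m inch 'ROWS' [FORCE]. ROWS is JSON, a list of rows, each a list of 3 entries, a list of its own where there are three numbers: the shift along the tool's x, y, z normalised to -1 to 1, where 1 is 0.3 m, then the turn about the tool's z normalised to -1 to 1, where 1 is pi rad, then the closure in counts, from 0 (fully open) to 255 (shut). A call has exactly 8 rows; each row is the pose to reach, as a shift and turn from the pose commanded when the call began, along the tool's axes at that moment, turning the shorter way round; what a row does not reach only later rows make up. A row lasts 1/8 s, in which the tool goes at most 62.5 mm and 10.7 degrees, less where a joint would pass 70% of its speed; a pose out of reach is approached as far as the arm can. A call with a number of a shift or a turn outside -1 to 1 is refused whole. A call with a gripper value outside its range is refused whole. The fingers move at their own pace and stop on an object; FORCE is the grip in N (left out, the last holds). Time passes only in rows, so rows that repeat a pose let the fingers close, or fill a call up. It gives the time, the measured TCP pose, the force and the opening at its end, in the units of the state.
- status.get_obs(): the state, without advancing time (a new reading comes with each control period).
- imaging.grab_frame(name): name is "scene" or "top"; returns a dict with "color" (420x560x3 uint8, red, green, blue), "range_z" (420x560 float32, mm along the optical axis (not along the pixel's ray), 0 where there is no reading), "fx", "fy", "cx", "cy" (pixels), "T" (4x4, takes a point from camera to world coordinates). Camera axes: x right, y up, looking along -z (the intrinsics and any distortion apply to the point x, -y, -z); pixel columns grow to the right and rows downward; lengths in mm; the calibration is good to about 2 mm. A picture is of the moment at which its call begins.
- order.close_job(): hands the job in, once; it reports no verdict.
Trained networks look in a picture, given as the dict that the camera call returned (one of the last four; its "shot" number tells which), for a name from the list of things; names that differ only in an ending like _2 or _b are one class to them, and where a whole thing is asked for, a point or a joint stands for the part that bears it (a point fixed in the world has none). Each returns a list of dicts, best first, with "score" (0 to 1); they miss things now and then, are a little off and sometimes report something else, mostly with a low value. They report only what shows in the picture. A call takes as long as a camera call. They do not tell look-alikes from the thing itself.
- models.boxes_of(label, picture): "at" ([x, y, z] in mm, in the coordinates of the camera as it stood for that picture, good to about 4 mm: the middle of the surface that is visible of it).
- models.cut_out(label, picture): "region" (420x560 bool, what is visible of it).
- models.pinpoint(label, picture): "at" ([x, y, z] in mm, in the coordinates of the camera as it stood for that picture, good to about 4 mm: a listed point, or the origin of a listed thing).
The state is a dict: "time": time; "joint_pos": joint angles; "dq": joint speeds; "joint_torque": joint torques, N m; "tcp_pos": TCP position; "tool_rot": TCP orientation; "force": force on the tool from outside, world axes, zero at the start; "torque": the same for the moment, N m; "gripper_width": finger opening in mm.
Only numpy, scipy, OpenCV 4.12 (cv2) and the standard library are available. Lean on these libraries where they do the work, as an engineer would, in place of code of your own. Each camera call takes 0.05 s, during which the arm holds its last target. There are 200 camera calls.

### The job

Sort the five loose parts on the bench (two square steel bars, two ball bearings and one aluminium clamp block) into the three low white trays: each part goes into the tray that already holds a sample of its own kind. Every part must end up lying flat on the floor of its tray, not leaning on anything or lying on top of another part. The green tin and the big bolt standing among the parts belong to no tray: leave them standing where they are.

Things in the scene. Friction and masses are not known exactly. Their poses are not given: they have to be found in the camera images.
- bar_a: loose square steel bar, 76 mm long (its x), 18 x 18 mm in section, with two small dark cross holes; lies flat on the bench. Origin at its centre (9 mm above what it lies on); long axis x within about 0.6 rad of the world x at the start. About 0.18 kg. The two bars are alike.
- bar_b: loose square steel bar, 76 mm long (its x), 18 x 18 mm in section, with two small dark cross holes; lies flat on the bench. Origin at its centre (9 mm above what it lies on); long axis x within about 0.6 rad of the world x at the start. About 0.18 kg. The two bars are alike.
- bearing_a: loose ball bearing: a flat steel ring 44 mm in outer diameter, 14 mm high, 18 mm bore, with a black seal; lies flat. Origin at its centre (7 mm above what it lies on), z along the bore. About 0.11 kg. The two bearings are alike.
- bearing_b: loose ball bearing: a flat steel ring 44 mm in outer diameter, 14 mm high, 18 mm bore, with a black seal; lies flat. Origin at its centre (7 mm above what it lies on), z along the bore. About 0.11 kg. The two bearings are alike.
- block: loose aluminium clamp block, 54 (its x) x 36 (its y) x 30 mm high, with two dark screws and a slot on top; lies flat. Origin at its centre (15 mm above what it lies on); its x within about 0.6 rad of the world x at the start. About 0.15 kg. There is only one loose.
- bar_tray: open white plastic tray fixed to the bench, outside 178 (its x) x 148 (y) x 40 mm high, walls and floor 4 mm thick (inside 170 x 140 mm). Origin: centre of its underside; z up; -x is its front, towards the robot, with a grey card holder. Square bar tray: a sample bar is fixed on its floor, lying along the tray's y, centred at x = +60 mm, y = 0; other floor free.
- bearing_tray: open white plastic tray fixed to the bench, outside 178 (its x) x 148 (y) x 40 mm high, walls and floor 4 mm thick (inside 170 x 140 mm). Origin: centre of its underside; z up; -x is its front, towards the robot, with a grey card holder. Bearing tray: a sample bearing is fixed flat on its floor, centred at x = +60 mm, y = 0; other floor free.
- block_tray: open white plastic tray fixed to the bench, outside 178 (its x) x 148 (y) x 40 mm high, walls and floor 4 mm thick (inside 170 x 140 mm). Origin: centre of its underside; z up; -x is its front, towards the robot, with a grey card holder. Block tray: a sample block is fixed on its floor, its long side along the tray's y, centred at x = +60 mm, y = 0; other floor free.
- tin: bystander: small round green tin with a dark lid, 46 mm in diameter, 56 mm high, standing on the bench among the parts. Origin: centre of its underside, z up. Belongs to no tray.
- bolt: bystander: big dark hexagon bolt standing on its head among the parts; head 30 mm across flats and 12 mm thick, shank 18 mm in diameter pointing up, 55 mm high in all. Origin: centre of its underside, z up. Belongs to no tray.
There are look-alikes about, which are no part of the job. What is shaped like the bearing_b but orange or turquoise is not meant. What is shaped like the block but purple or red is not meant.

How it is judged:
By the outcome, as a careful person would: the job done as asked, in the order asked, and still so for the second after the job is handed in, with the robot touching nothing.
It also fails if it takes over 128 s, if anything falls off the work surface, if the arm or the gripper's body presses on something with over 40 N, if the wrist force passes 120 N, or if a joint passes its speed limit or range.

## Working session

There is one attempt and no reset: what is moved stays moved. The work goes in short steps, Python scripts to look and compute and a shell command to move; the robot and the scene stay as the last step left them, time stands still between calls to the robot, and variables do not carry over. Pictures are saved under pics/ and viewed, about 12 in all and at most 16, crops included, and the job is handed in when it is done.

```bash
mkdir -p pics; python3 - <<'E'
from rig import status, imaging, models, ctrl
import numpy as np, cv2
o=status.get_obs(); print({k:np.round(v,3).tolist() for k,v in o.items()}, ctrl.tip_extent)
for n in("top","scene"):
    p=imaging.grab_frame(n); cv2.imwrite(f"pics/{n}0.png",p["color"][:,:,::-1]); print(n,p["T"].round(3).tolist(),p["fx"],p["cx"],p["cy"],[k for k in p])
    for l in "bar_a bearing_a block bar_tray bearing_tray block_tray tin bolt".split():
        for d in models.pinpoint(l,p):
            w=p["T"]@np.r_[d["at"],1]; print(l,round(d["score"],2),w[:3].round(0))
E
```

```text
{'time': 0.0, 'joint_pos': [1.026, 0.359, 1.511, 0.0, 1.272, -0.115], 'dq': [-0.001, -0.0, -0.002, 0.001, 0.001, 0.0], 'joint_torque': [0.002, -51.537, -27.073, 0.068, 0.035, -0.0], 'tcp_pos': [249.682, 544.856, 243.807], 'tool_rot': [2.643, 1.696, -0.003], 'force': [-0.304, -0.48, 0.435], 'torque': [-0.04, -0.037, -0.055], 'gripper_width': 87.766} 22.0
top [[-0.013, 0.984, -0.177, 300.158], [-1.0, -0.015, -0.011, 8.4], [-0.014, 0.177, 0.984, 835.908], [0.0, 0.0, 0.0, 1.0]] 405.30999367276246 267.1235083648241 207.89354350132197 ['color', 'range_z', 'fx', 'fy', 'cx', 'cy', 'T', 'shot']
bar_a 0.7 [ 456. -204.   10.]
bar_a 0.68 [375. 305.  12.]
bar_a 0.2 [ 643. -191.    0.]
bearing_a 0.87 [426. -98.  -1.]
bearing_a 0.8 [375. -12.  -2.]
bearing_a 0.57 [338. -92.  -3.]
bearing_a 0.52 [467. 203.  -4.]
block 0.89 [414. 105.  17.]
block 0.76 [492. 300.  14.]
block 0.57 [242. 291.  18.]
bar_tray 0.85 [656. 202.  -0.]
bearing_tray 0.75 [660.   4.   0.]
bearing_tray 0.2 [376. 304.  12.]
block_tray 0.68 [ 645. -190.   -2.]
tin 0.77 [476.   9.  -2.]
scene [[0.467, -0.726, 0.506, 872.974], [0.884, 0.389, -0.257, -218.22], [-0.01, 0.567, 0.823, 723.706], [0.0, 0.0, 0.0, 1.0]] 406.68089345131807 279.6376478696174 208.74020727578835 ['color', 'range_z', 'fx', 'fy', 'cx', 'cy', 'T', 'shot']
bar_a 0.7 [ 457. -207.    9.]
bar_a 0.69 [377. 307.   7.]
bearing_a 0.78 [374.  -9.  -2.]
bearing_a 0.54 [419. -93.  -3.]
bearing_a 0.47 [462. 204.   3.]
bearing_a 0.47 [332. -94.  -4.]
block 0.95 [241. 292.  16.]
block 0.92 [488. 300.  14.]
block 0.66 [408. 106.  15.]
bar_tray 0.93 [654. 203.  -1.]
bar_tray 0.41 [659.   1.   1.]
bar_tray 0.41 [479.   9.   2.]
bearing_tray 0.88 [660.   2.  -1.]
block_tray 0.98 [ 647. -195.   -3.]
tin 0.71 [479.   8.   0.]
tin 0.37 [653. 200.   2.]
bolt 0.26 [477.  11.   1.]
```

View pics/top0.png

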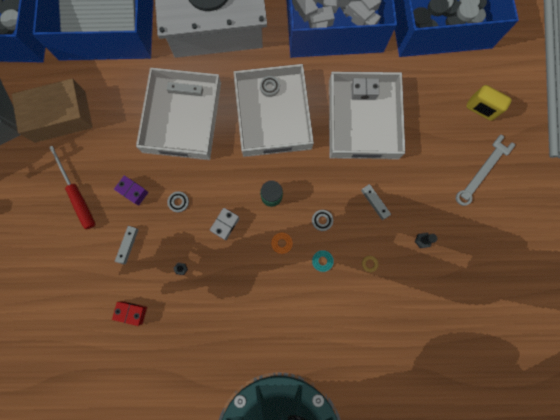

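View pics/scene0.png

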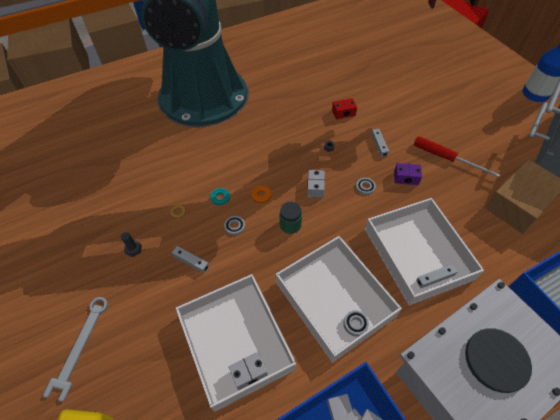

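The top view shows the parts: bars at px (127,245) and (376,201), steel bearings at (178,202) and (322,220), and the aluminium block at (225,224). The tin is at (271,193) and the bolt at (425,240). The orange, turquoise, red and purple items are decoys. The trays at (178,113), (272,110) and (366,115) hold the bar, bearing and block samples.

```bash
cat > h.py <<'E'
from rig import status, imaging, models
import numpy as np, cv2, sys
from scipy.spatial.transform import Rotation as R
TOP=dict(bar_a=18,bearing_a=14,block=30,bar_tray=40,bearing_tray=40,block_tray=40,tin=56,bolt=55)
def cloud(p):
    v,u=np.mgrid[:420,:560]; z=p["range_z"]
    c=np.stack([(u-p["cx"])*z/p["fx"],-(v-p["cy"])*z/p["fy"],-z],-1)
    return c@p["T"][:3,:3].T+p["T"][:3,3]
def measure(labels=TOP,cams=("top","scene")):
    for n in cams:
        p=imaging.grab_frame(n); W=cloud(p)
        for l in labels:
            for d in models.cut_out(l,p):
                m=d["region"]&(p["range_z"]>0)
                if d["score"]<.3 or m.sum()<10: continue
                P=W[m]; zt=np.percentile(P[:,2],95); t=P[np.abs(P[:,2]-zt)<6]
                (cx,cy),(w,h),a=cv2.minAreaRect(t[:,:2].astype(np.float32))
                if w<h: a+=90
                a=(a+90)%180-90
                print(f"{n:5} {l:12} s={d['score']:.2f} xy=({cx:.0f},{cy:.0f}) size {max(w,h):.0f}x{min(w,h):.0f} yaw {a:.0f} ztop {zt:.0f} (want {TOP[l]}) rgb",p["color"][m].mean(0).round())
def pose():
    o=status.get_obs(); Rm=R.from_rotvec(o["tool_rot"]).as_matrix()
    return o,Rm,np.degrees(np.arctan2(Rm[1,0],Rm[0,0]))
def go(*targets):
    "targets (x,y,z,jaw yaw deg) -> row numbers from the present pose"
    o,Rm,y=pose(); print("t",round(o["time"],2),"tcp",o["tcp_pos"].round(1) if hasattr(o["tcp_pos"],"round") else o["tcp_pos"],"yaw",round(y,1),"w",round(float(o["gripper_width"]),1))
    for x,yy,z,a in targets:
        s=Rm.T@(np.array([x,yy,z])-o["tcp_pos"])/300
        da=(y-a+90)%180-90
        print((x,yy,z,a),"->",s.round(3).tolist(),round(da/180,3))
E
python3 -c "
from h import *
measure()"
```

```text
top   bar_a        s=0.95 xy=(459,-207) size 75x19 yaw 32 ztop 19 (want 18) rgb [94. 96. 93.]
top   bar_a        s=0.72 xy=(378,306) size 75x19 yaw -17 ztop 20 (want 18) rgb [104. 106. 103.]
top   bearing_a    s=0.80 xy=(423,-96) size 42x42 yaw -65 ztop 8 (want 14) rgb [79. 81. 79.]
top   bearing_a    s=0.74 xy=(467,203) size 41x40 yaw 45 ztop 9 (want 14) rgb [86. 88. 86.]
top   bearing_a    s=0.74 xy=(339,-93) size 39x39 yaw 89 ztop 9 (want 14) rgb [35. 98. 95.]
top   bearing_a    s=0.72 xy=(378,-11) size 42x39 yaw -1 ztop 8 (want 14) rgb [119.  65.  27.]
top   block        s=0.83 xy=(489,300) size 54x35 yaw 56 ztop 32 (want 30) rgb [71. 40. 88.]
top   block        s=0.60 xy=(416,105) size 51x36 yaw -32 ztop 32 (want 30) rgb [114. 116. 116.]
top   block        s=0.59 xy=(242,291) size 54x36 yaw 76 ztop 32 (want 30) rgb [111.  32.  30.]
top   bar_tray     s=0.85 xy=(655,202) size 181x149 yaw -7 ztop 39 (want 40) rgb [135. 134. 130.]
top   bar_tray     s=0.61 xy=(645,-194) size 179x148 yaw -2 ztop 39 (want 40) rgb [138. 138. 135.]
top   bearing_tray s=0.69 xy=(379,-300) size 17x16 yaw
[... 1138 characters left out ...]
ztop 31 (want 30) rgb [101.  19.  16.]
scene bar_tray     s=0.71 xy=(653,202) size 180x150 yaw -7 ztop 39 (want 40) rgb [139. 136. 137.]
scene bearing_tray s=0.82 xy=(657,3) size 179x149 yaw 5 ztop 39 (want 40) rgb [146. 143. 143.]
scene bearing_tray s=0.57 xy=(422,-97) size 43x42 yaw 3 ztop 8 (want 40) rgb [83. 78. 76.]
scene block_tray   s=0.63 xy=(642,-194) size 178x148 yaw -2 ztop 38 (want 40) rgb [152. 148. 149.]
scene tin          s=0.75 xy=(474,9) size 43x41 yaw -64 ztop 57 (want 56) rgb [46. 52. 46.]
scene bolt         s=0.69 xy=(377,-300) size 16x16 yaw 24 ztop 55 (want 55) rgb [35. 35. 36.]
scene bolt         s=0.31 xy=(422,-96) size 42x42 yaw -21 ztop 8 (want 55) rgb [80. 80. 81.]
```

```bash
python3 -c "
from h import *
go((377,306,90,72.5),(377,306,25,72.5))"
```

```text
t 1.8 tcp [250.  545.4 244.6] yaw 65.4 w 87.7
(377, 306, 90, 72.5) -> [-0.549, 0.717, 0.515] -0.04
(377, 306, 25, 72.5) -> [-0.549, 0.717, 0.732] -0.04
```

```bash
python3 -m inch '[[[-0.549,0.717,0.5],-0.04,0],[[-0.549,0.717,0.5],-0.04,0],[[-0.549,0.717,0.5],-0.04,0],[[-0.549,0.717,0.5],-0.04,0],[[-0.549,0.717,0.5],-0.04,0],[[-0.549,0.717,0.5],-0.04,0],[[-0.549,0.717,0.55],-0.04,0],[[-0.549,0.717,0.55],-0.04,0]]' 30; python3 -c "
from h import *
go((377,306,26,72.5))"
```

```text
time: 2.8
tcp_pos: [376.2, 306.9, 79.1]
tool_rot: [-2.531, -1.861, 0.001]
force: [0.3, -0.2, 0.3]
gripper_width: 87.8
t 2.8 tcp [376.2 306.9  79.1] yaw 72.7 w 87.8
(377, 306, 26, 72.5) -> [-0.002, 0.004, 0.177] 0.001
```

```bash
python3 -m inch '[[[0,0.004,0.1],0,0],[[0,0.004,0.177],0,0],[[0,0.004,0.177],0,255],[[0,0.004,0.177],0,255],[[0,0.004,0.177],0,255],[[0,0.004,0.177],0,255],[[0,0.004,0.177],0,255],[[0,0.004,0.177],0,255]]' 30; python3 -c "
from h import *
go((377,306,120,72.5),(643.5,238.5,120,83),(643.5,238.5,60,83),(643.5,238.5,31,83))"
```

```text
time: 3.8
tcp_pos: [378.2, 305.7, 26.7]
tool_rot: [2.532, 1.859, 0.0]
force: [-0.1, 0.7, -0.5]
gripper_width: 31.0
t 3.8 tcp [378.2 305.7  26.7] yaw 72.6 w 31.0
(377, 306, 120, 72.5) -> [-0.0, -0.004, -0.311] 0.0
(643.5, 238.5, 120, 83) -> [0.051, 0.911, -0.311] -0.058
(643.5, 238.5, 60, 83) -> [0.051, 0.911, -0.111] -0.058
(643.5, 238.5, 31, 83) -> [0.051, 0.911, -0.014] -0.058
```

```bash
python3 -m inch '[[[0,0,0],0,255],[[0,0,0],0,255],[[0,0,0],0,255],[[0,0,-0.15],0,255],[[0,0,-0.311],0,255],[[0.051,0.911,-0.311],-0.058,255],[[0.051,0.911,-0.311],-0.058,255],[[0.051,0.911,-0.311],-0.058,255]]' 30; python3 -c "
from h import *
go((643.5,238.5,120,83),(643.5,238.5,60,83),(643.5,238.5,31,83))"
```

```text
time: 4.8
tcp_pos: [561.2, 259.1, 119.9]
tool_rot: [-2.352, -2.082, 0.0]
force: [-0.4, 0.8, -1.5]
gripper_width: 17.4
t 4.8 tcp [561.2 259.1 119.9] yaw 83.0 w 17.4
(643.5, 238.5, 120, 83) -> [-0.035, 0.281, -0.0] 0.0
(643.5, 238.5, 60, 83) -> [-0.035, 0.281, 0.2] 0.0
(643.5, 238.5, 31, 83) -> [-0.035, 0.281, 0.296] 0.0
```

```bash
python3 -m inch '[[[-0.035,0.281,0],0,255],[[-0.035,0.281,0],0,255],[[-0.035,0.281,0.15],0,255],[[-0.035,0.281,0.25],0,255],[[-0.035,0.281,0.295],0,255],[[-0.035,0.281,0.295],0,255],[[-0.035,0.281,0.295],0,255],[[-0.035,0.281,0.295],0,180]]' 30; python3 -c "
from h import *
go((643.5,238.5,125,83),(467,203,120,65),(467,203,90,65))"
```

```text
time: 5.8
tcp_pos: [642.7, 239.2, 32.1]
tool_rot: [2.352, 2.082, 0.002]
force: [-0.1, 0.5, 0.3]
gripper_width: 24.0
t 5.8 tcp [642.7 239.2  32.1] yaw 83.0 w 24.0
(643.5, 238.5, 125, 83) -> [-0.002, 0.003, -0.31] 0.0
(467, 203, 120, 65) -> [-0.191, -0.566, -0.294] 0.1
(467, 203, 90, 65) -> [-0.191, -0.566, -0.194] 0.1
```

```bash
python3 -m inch '[[[0,0,0],0,180],[[0,0,-0.15],0,180],[[0,0,-0.3],0,0],[[-0.191,-0.566,-0.3],0,0],[[-0.191,-0.566,-0.3],0,0],[[-0.191,-0.566,-0.3],0,0],[[-0.191,-0.566,-0.15],0,0],[[-0.191,-0.566,-0.1],0,0]]' 30; python3 -c "
from h import *
go((466,203,24,83))"
```

```text
time: 6.8
tcp_pos: [465.5, 202.4, 60.5]
tool_rot: [-2.352, -2.082, 0.002]
force: [0.1, -0.2, 0.7]
gripper_width: 82.3
t 6.8 tcp [465.5 202.4  60.5] yaw 83.0 w 82.3
(466, 203, 24, 83) -> [0.002, 0.002, 0.122] 0.0
```

```bash
python3 -m inch '[[[0.002,0.002,0.1],0,40],[[0.002,0.002,0.124],0,80],[[0.002,0.002,0.124],0,255],[[0.002,0.002,0.124],0,255],[[0.002,0.002,0.124],0,255],[[0.002,0.002,0.124],0,255],[[0.002,0.002,0.124],0,255],[[0.002,0.002,0.124],0,255]]' 30; python3 -c "
from h import *
# bearing tray (658,3) yaw 5.5 ; slots x=+2,-50
c,s=np.cos(np.radians(5.5)),np.sin(np.radians(5.5))
for x in(2,-50): print(658+c*x,3+s*x)
go((466,203,125,83),(660,3,125,95),(660,3,30,95))"
```

```text
time: 7.8
tcp_pos: [468.2, 203.5, 25.0]
tool_rot: [2.352, 2.081, 0.003]
force: [0.8, 0.9, 6.3]
gripper_width: 42.1
659.9907923967344 3.191691505040448
608.230190081641 -1.7922876260111993
t 7.8 tcp [468.2 203.5  25. ] yaw 83.0 w 42.1
(466, 203, 125, 83) -> [-0.002, -0.007, -0.333] 0.0
(660, 3, 125, 95) -> [-0.585, 0.716, -0.333] -0.067
(660, 3, 30, 95) -> [-0.586, 0.716, -0.016] -0.067
```

```bash
python3 -m inch '[[[0,0,-0.1],0,255],[[0,0,-0.2],0,255],[[0,0,-0.333],0,255],[[0,0,-0.333],0,255],[[-0.1,0.12,-0.333],-0.067,255],[[-0.2,0.24,-0.333],-0.067,255],[[-0.3,0.36,-0.333],-0.067,255],[[-0.3,0.36,-0.333],-0.067,255]]' 30; python3 -c "
from h import *
go((660,3,125,95),(660,3,30,95))
p=imaging.grab_frame('scene'); cv2.imwrite('pics/b1.png',cv2.resize(p['color'][100:380,150:500,::-1],None,fx=2,fy=2))"
```

```text
time: 8.8
tcp_pos: [565.5, 98.5, 122.8]
tool_rot: [2.124, 2.314, -0.0]
force: [-0.8, 0.2, -0.5]
gripper_width: 42.1
t 8.8 tcp [565.5  98.5 122.8] yaw 94.9 w 42.1
(660, 3, 125, 95) -> [-0.344, 0.287, -0.007] -0.001
(660, 3, 30, 95) -> [-0.344, 0.286, 0.31] -0.001
```

View pics/b1.png

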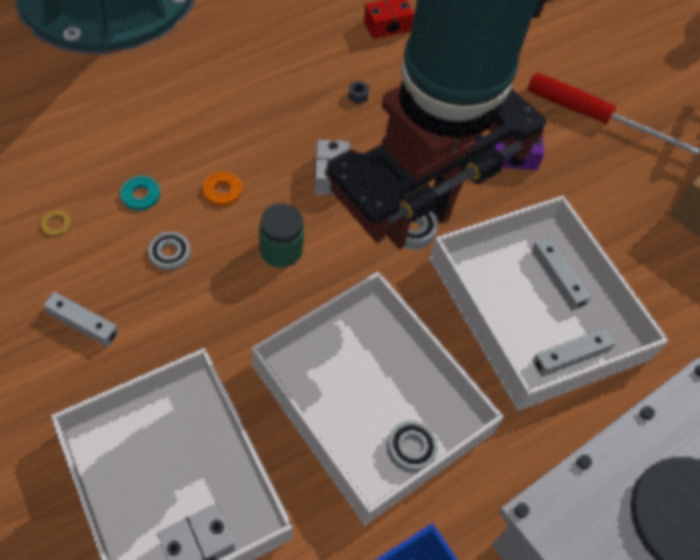

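The first bar lies flat in its tray. A ring shows behind the finger at px (359,214), so I'll check its height to see whether it is held.

```bash
python3 -c "
from h import *
p=imaging.grab_frame('scene');W=cloud(p)
for r in range(206,222,4): print([W[r,c].round(0).tolist() for c in range(354,370,4)])"
```

```text
[[598.0, 55.0, 192.0], [601.0, 60.0, 193.0], [558.0, 114.0, 102.0], [563.0, 119.0, 104.0]]
[[578.0, 77.0, 140.0], [511.0, 155.0, 0.0], [567.0, 107.0, 105.0], [570.0, 114.0, 104.0]]
[[567.0, 90.0, 104.0], [570.0, 96.0, 104.0], [574.0, 102.0, 105.0], [577.0, 110.0, 103.0]]
[[574.0, 85.0, 103.0], [577.0, 92.0, 103.0], [581.0, 98.0, 104.0], [579.0, 110.0, 92.0]]
```

Held level: a uniform 104, and the depth reads about 6 low on rings, as it did on the bench.

```bash
python3 -m inch '[[[-0.344,0.286,0],0,255],[[-0.344,0.286,0],0,255],[[-0.344,0.286,0.05],0,255],[[-0.344,0.286,0.2],0,255],[[-0.344,0.286,0.29],0,255],[[-0.344,0.286,0.31],0,255],[[-0.344,0.286,0.31],0,255],[[-0.344,0.286,0.31],0,255]]' 30; python3 -c "
from h import *
go((660,3,29.5,95),(660,3,125,95),(423,-96,125,95),(423,-96,70,95))"
```

```text
time: 9.9
tcp_pos: [657.9, 6.5, 31.5]
tool_rot: [2.12, 2.318, 0.0]
force: [0.6, 0.0, -0.7]
gripper_width: 41.8
t 9.9 tcp [657.9   6.5  31.5] yaw 95.1 w 41.8
(660, 3, 29.5, 95) -> [-0.012, 0.006, 0.007] 0.001
(660, 3, 125, 95) -> [-0.012, 0.006, -0.312] 0.001
(423, -96, 125, 95) -> [-0.27, -0.81, -0.312] 0.001
(423, -96, 70, 95) -> [-0.27, -0.81, -0.129] 0.001
```

```bash
python3 -m inch '[[[-0.005,0.006,0.006],0,255],[[-0.005,0.006,0.006],0,90],[[-0.005,0.006,0.006],0,90],[[-0.005,0.006,-0.15],0,90],[[-0.005,0.006,-0.31],0,20],[[-0.27,-0.81,-0.31],0,20],[[-0.27,-0.81,-0.31],0,20],[[-0.27,-0.81,-0.31],0,20]]' 30; python3 -c "
from h import *
go((423,-96,120,95),(423,-96,70,95),(423,-96,25,95))"
```

```text
time: 10.9
tcp_pos: [486.2, -69.8, 124.5]
tool_rot: [2.119, 2.317, 0.0]
force: [-0.1, 0.2, 0.0]
gripper_width: 80.8
t 10.9 tcp [486.2 -69.8 124.5] yaw 95.1 w 80.8
(423, -96, 120, 95) -> [-0.068, -0.218, 0.015] 0.001
(423, -96, 70, 95) -> [-0.068, -0.218, 0.181] 0.001
(423, -96, 25, 95) -> [-0.068, -0.218, 0.331] 0.001
```

```bash
python3 -m inch '[[[-0.068,-0.218,0.015],0,20],[[-0.068,-0.218,0.1],0,20],[[-0.068,-0.218,0.2],0,50],[[-0.068,-0.218,0.29],0,80],[[-0.068,-0.218,0.333],0,80],[[-0.068,-0.218,0.333],0,255],[[-0.068,-0.218,0.333],0,255],[[-0.068,-0.218,0.333],0,255]]' 30; python3 -c "
from h import *
go((423,-96,125,95),(608,-2,125,95),(608,-2,30,95))"
```

```text
time: 11.9
tcp_pos: [424.8, -95.5, 24.9]
tool_rot: [2.12, 2.317, 0.001]
force: [1.3, -0.3, -1.4]
gripper_width: 42.4
t 11.9 tcp [424.8 -95.5  24.9] yaw 95.1 w 42.4
(423, -96, 125, 95) -> [-0.002, -0.006, -0.334] 0.0
(608, -2, 125, 95) -> [0.256, 0.636, -0.333] 0.0
(608, -2, 30, 95) -> [0.256, 0.636, -0.017] 0.0
```

```bash
python3 -m inch '[[[0,0,0],0,255],[[0,0,-0.15],0,255],[[0,0,-0.31],0,255],[[0.255,0.63,-0.31],0,255],[[0.255,0.63,-0.31],0,255],[[0.255,0.63,-0.31],0,255],[[0.255,0.63,-0.31],0,255],[[0.255,0.63,-0.2],0,255]]' 30; python3 -c "
from h import *
go((606,-2,30,95),(458,-207,30,122))"
```

```text
time: 12.9
tcp_pos: [609.1, -2.0, 85.9]
tool_rot: [2.116, 2.316, 0.005]
force: [-0.7, -1.5, -2.1]
gripper_width: 42.9
t 12.9 tcp [609.1  -2.   85.9] yaw 95.2 w 42.9
(606, -2, 30, 95) -> [0.001, -0.011, 0.186] 0.001
(458, -207, 30, 122) -> [-0.635, -0.564, 0.184] -0.149
```

```bash
python3 -m inch '[[[0,-0.008,0.1],0,255],[[0,-0.008,0.17],0,255],[[0,-0.008,0.188],0,255],[[0,-0.008,0.188],0,255],[[0,-0.008,0.188],0,90],[[0,-0.008,0.188],0,90],[[0,-0.008,0.05],0,90],[[0,-0.008,-0.13],0,60]]' 30; python3 -c "
from h import *
go((458,-207,120,122),(458,-207,75,122))
p=imaging.grab_frame('scene'); cv2.imwrite('pics/b2.png',cv2.resize(p['color'][100:380,150:500,::-1],None,fx=2,fy=2))"
```

```text
time: 13.9
tcp_pos: [602.2, -2.6, 123.0]
tool_rot: [-2.119, -2.316, 0.003]
force: [0.8, 0.1, -0.5]
gripper_width: 63.7
t 13.9 tcp [602.2  -2.6 123. ] yaw 95.1 w 63.7
(458, -207, 120, 122) -> [-0.636, -0.539, 0.011] -0.15
(458, -207, 75, 122) -> [-0.636, -0.538, 0.161] -0.15
```

View pics/b2.png

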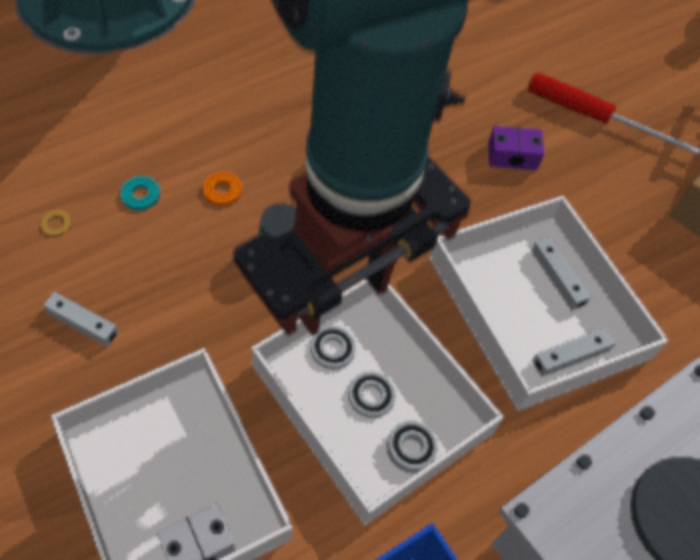

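Both bearings lie flat in a row with the sample (crop px (332,347), (371,394) and sample (411,445)). Next is the second bar.

```bash
python3 -m inch '[[[-0.636,-0.539,0],-0.15,80],[[-0.636,-0.539,0],-0.15,80],[[-0.636,-0.539,0],-0.15,80],[[-0.636,-0.539,0],-0.15,80],[[-0.636,-0.539,0],-0.15,80],[[-0.636,-0.539,0.1],-0.15,80],[[-0.636,-0.539,0.2],-0.15,80],[[-0.636,-0.539,0.2],-0.15,80]]' 30; python3 -c "
from h import *
go((458,-207,26,122))"
```

```text
time: 14.95
tcp_pos: [458.3, -205.4, 61.7]
tool_rot: [-1.519, -2.746, -0.001]
force: [-1.7, -0.0, 0.5]
gripper_width: 60.3
t 14.95 tcp [ 458.3 -205.4   61.7] yaw 122.1 w 60.3
(458, -207, 26, 122) -> [-0.004, -0.003, 0.119] 0.001
```

```bash
python3 -m inch '[[[-0.004,-0.002,0.08],0,80],[[-0.004,-0.002,0.118],0,80],[[-0.004,-0.002,0.118],0,255],[[-0.004,-0.002,0.118],0,255],[[-0.004,-0.002,0.118],0,255],[[-0.004,-0.002,0.118],0,255],[[-0.004,-0.002,0.118],0,255],[[-0.004,-0.002,0.118],0,255]]' 30; python3 -c "
from h import *
go((458,-207,135,122),(635,169,135,83))"
```

```text
time: 15.95
tcp_pos: [459.3, -208.2, 28.1]
tool_rot: [-1.521, -2.749, -0.0]
force: [-0.5, 1.2, 5.9]
gripper_width: 18.2
t 15.95 tcp [ 459.3 -208.2   28.1] yaw 122.1 w 18.2
(458, -207, 135, 122) -> [0.006, -0.001, -0.356] 0.0
(635, 169, 135, 83) -> [0.755, 1.164, -0.356] 0.217
```

```bash
python3 -m inch '[[[0,0,0],0,255],[[0,0,-0.17],0,255],[[0,0,-0.356],0,255],[[0.6,0.93,-0.356],0.217,255],[[0.6,0.93,-0.356],0.217,255],[[0.6,0.93,-0.356],0.217,255],[[0.6,0.93,-0.356],0.217,255],[[0.6,0.93,-0.356],0.217,255]]' 30; python3 -c "
from h import *
go((635,169,135,83),(635,169,33,83))"
```

```text
time: 16.95
tcp_pos: [581.9, 53.4, 134.2]
tool_rot: [2.355, 2.079, -0.001]
force: [0.3, -0.9, -1.2]
gripper_width: 17.8
t 16.95 tcp [581.9  53.4 134.2] yaw 82.9 w 17.8
(635, 169, 135, 83) -> [0.404, 0.128, -0.003] -0.001
(635, 169, 33, 83) -> [0.405, 0.128, 0.337] -0.001
```

```bash
python3 -m inch '[[[0.405,0.128,0],0,255],[[0.405,0.128,0],0,255],[[0.405,0.128,0],0,255],[[0.405,0.128,0.15],0,255],[[0.405,0.128,0.28],0,255],[[0.405,0.128,0.337],0,255],[[0.405,0.128,0.337],0,255],[[0.405,0.128,0.337],0,255]]' 30; python3 -c "
from h import *
go((635,169,32.5,83),(635,169,125,83),(416,105,125,59),(416,105,85,59))"
```

```text
time: 17.95
tcp_pos: [635.0, 167.3, 34.1]
tool_rot: [2.353, 2.081, 0.001]
force: [0.1, 0.0, -1.3]
gripper_width: 17.9
t 17.95 tcp [635.  167.3  34.1] yaw 83.0 w 17.9
(635, 169, 32.5, 83) -> [0.006, -0.001, 0.005] -0.0
(635, 169, 125, 83) -> [0.006, -0.0, -0.303] -0.0
(416, 105, 125, 59) -> [-0.295, -0.699, -0.304] 0.133
(416, 105, 85, 59) -> [-0.295, -0.699, -0.17] 0.133
```

```bash
python3 -m inch '[[[0,0,0.005],0,255],[[0,0,0.005],0,170],[[0,0,0.005],0,170],[[0,0,-0.15],0,170],[[0,0,-0.3],0,40],[[-0.295,-0.699,-0.3],0.133,40],[[-0.295,-0.699,-0.3],0.133,40],[[-0.295,-0.699,-0.3],0.133,40]]' 30; python3 -c "
from h import *
go((415.5,105,85,58.5),(415.5,105,30,58.5))"
```

```text
time: 18.95
tcp_pos: [452.5, 116.0, 123.9]
tool_rot: [2.735, 1.545, 0.001]
force: [-0.2, 0.0, 0.4]
gripper_width: 65.7
t 18.95 tcp [452.5 116.  123.9] yaw 58.9 w 65.7
(415.5, 105, 85, 58.5) -> [-0.095, -0.087, 0.129] 0.002
(415.5, 105, 30, 58.5) -> [-0.095, -0.087, 0.313] 0.002
```

```bash
python3 -m inch '[[[-0.095,-0.087,0],0.002,60],[[-0.095,-0.087,0.1],0.002,60],[[-0.095,-0.087,0.2],0.002,60],[[-0.095,-0.087,0.3],0.002,60],[[-0.095,-0.087,0.313],0.002,60],[[-0.095,-0.087,0.313],0.002,255],[[-0.095,-0.087,0.313],0.002,255],[[-0.095,-0.087,0.313],0.002,255]]' 30; python3 -c "
from h import *
go((415.5,105,135,58.5),(550,-110,135,88),(624,-193,135,88))"
```

```text
time: 19.95
tcp_pos: [417.8, 105.4, 30.4]
tool_rot: [2.737, 1.54, 0.002]
force: [0.0, -1.6, -0.4]
gripper_width: 40.5
t 19.95 tcp [417.8 105.4  30.4] yaw 58.7 w 40.5
(415.5, 105, 135, 58.5) -> [-0.005, -0.005, -0.349] 0.001
(550, -110, 135, 88) -> [-0.385, 0.75, -0.348] -0.163
(624, -193, 135, 88) -> [-0.493, 1.104, -0.348] -0.163
```

```bash
python3 -m inch '[[[0,0,0],0,255],[[0,0,0],0,255],[[0,0,-0.17],0,255],[[0,0,-0.35],0,255],[[-0.385,0.75,-0.35],-0.163,255],[[-0.385,0.75,-0.35],-0.163,255],[[-0.385,0.75,-0.35],-0.163,255],[[-0.385,0.75,-0.35],-0.163,255]]' 30; python3 -c "
from h import *
go((624,-193,135,88),(624,-193,35,88))"
```

```text
time: 20.95
tcp_pos: [542.1, -98.8, 134.8]
tool_rot: [2.257, 2.185, 0.0]
force: [1.6, 1.0, -0.4]
gripper_width: 36.0
t 20.95 tcp [542.1 -98.8 134.8] yaw 88.2 w 36.0
(624, -193, 135, 88) -> [-0.305, 0.283, -0.001] 0.001
(624, -193, 35, 88) -> [-0.305, 0.283, 0.333] 0.001
```

```bash
python3 -m inch '[[[-0.305,0.283,0],0,255],[[-0.305,0.283,0],0,255],[[-0.305,0.283,0],0,255],[[-0.305,0.283,0.15],0,255],[[-0.305,0.283,0.29],0,255],[[-0.305,0.283,0.333],0,255],[[-0.305,0.283,0.333],0,255],[[-0.305,0.283,0.333],0,255]]' 30; python3 -c "
from h import *
go((624,-193,35,88),(624,-193,150,88))"
```

```text
time: 21.95
tcp_pos: [623.4, -191.2, 35.6]
tool_rot: [2.258, 2.183, 0.0]
force: [0.8, 0.2, -1.3]
gripper_width: 35.9
t 21.95 tcp [ 623.4 -191.2   35.6] yaw 88.1 w 35.9
(624, -193, 35, 88) -> [-0.006, 0.002, 0.002] 0.0
(624, -193, 150, 88) -> [-0.006, 0.002, -0.381] 0.0
```

```bash
python3 -m inch '[[[0,0,0.003],0,255],[[0,0,0.003],0,120],[[0,0,0.003],0,120],[[0,0,-0.15],0,120],[[0,0,-0.35],0,120],[[0,0,-0.5],0,120],[[0.3,-0.6,-0.7],0,120],[[0.3,-0.6,-0.7],0,120]]' 30; python3 -m inch '[[[0.3,-0.3,-0.1],0,120],[[0.3,-0.3,-0.1],0,120],[[0.3,-0.3,-0.1],0,120],[[0.3,-0.3,-0.1],0,120],[[0.3,-0.3,-0.1],0,120],[[0.3,-0.3,-0.1],0,120],[[0.3,-0.3,-0.1],0,120],[[0.3,-0.3,-0.1],0,120]]' 30;  python3 -c "
from h import *
measure(['bar_a','bearing_a','block','tin','bolt'])
for n in('scene','top'):
    p=imaging.grab_frame(n); cv2.imwrite(f'pics/f_{n}.png',p['color'][:,:,::-1])"
```

```text
time: 22.95
tcp_pos: [517.2, -134.0, 221.5]
tool_rot: [2.258, 2.182, 0.001]
force: [0.2, -0.1, 0.8]
gripper_width: 46.6
time: 23.95
tcp_pos: [431.2, -41.5, 250.1]
tool_rot: [-2.259, -2.183, 0.001]
force: [-0.1, 0.3, 0.2]
gripper_width: 46.3
top   bar_a        s=0.64 xy=(641,239) size 76x19 yaw -7 ztop 24 (want 18) rgb [156. 160. 157.]
top   bearing_a    s=0.69 xy=(378,-12) size 41x41 yaw -1 ztop 8 (want 14) rgb [197. 123.  58.]
top   bearing_a    s=0.64 xy=(340,-94) size 43x40 yaw 89 ztop 9 (want 14) rgb [ 70. 154. 149.]
top   bearing_a    s=0.62 xy=(603,1) size 41x32 yaw -17 ztop 13 (want 14) rgb [136. 141. 140.]
top   bearing_a    s=0.50 xy=(643,-2) size 19x10 yaw -66 ztop 13 (want 14) rgb [121. 127. 126.]
top   block        s=0.73 xy=(489,300) size 54x35 yaw 56 ztop 32 (want 30) rgb [108.  64. 133.]
top   bolt         s=0.35 xy=(641,239) size 76x19 yaw -7 ztop 24 (want 55) rgb [155. 158. 156.]
scene bar_a        s=0.91 xy=(632,168) size 76x20 yaw -7 ztop 23 (want 18) rgb [115. 119. 122.]
scene bar_a        s=0.72 xy=(639,239) size 76x19 yaw -7 ztop 23 (want 18) rgb [109. 113. 116.
[... 151 characters left out ...]
 ztop 8 (want 14) rgb [163.  77.   8.]
scene bearing_a    s=0.68 xy=(338,-94) size 42x41 yaw 79 ztop 8 (want 14) rgb [ 22. 107. 107.]
scene bearing_a    s=0.65 xy=(599,-3) size 43x42 yaw 6 ztop 12 (want 14) rgb [ 97.  99. 102.]
scene block        s=0.75 xy=(620,-191) size 55x35 yaw -2 ztop 35 (want 30) rgb [122. 122. 127.]
scene block        s=0.71 xy=(240,292) size 54x39 yaw 77 ztop 31 (want 30) rgb [104.  21.  17.]
scene block        s=0.69 xy=(488,299) size 53x38 yaw 55 ztop 31 (want 30) rgb [66. 33. 86.]
scene block        s=0.54 xy=(475,9) size 42x41 yaw -53 ztop 56 (want 30) rgb [45. 53. 48.]
scene bolt         s=0.88 xy=(377,-300) size 16x15 yaw -70 ztop 55 (want 55) rgb [44. 44. 44.]
```

View pics/f_scene.png

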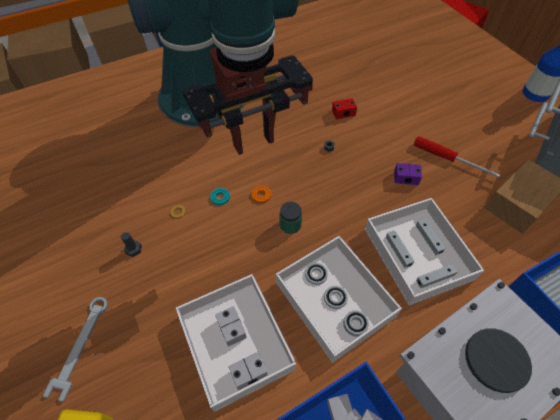

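View pics/f_top.png

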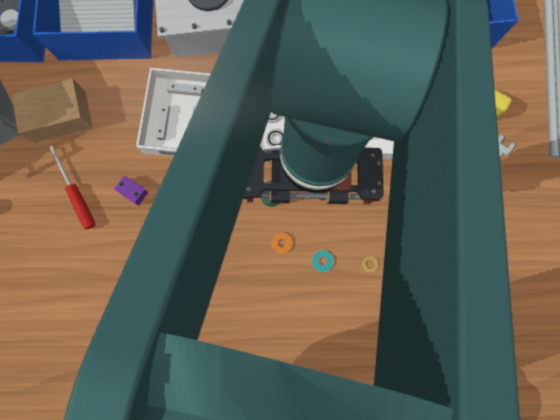

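The scene view shows all five parts flat in their trays, with tops 4 mm above their bench readings, which matches the floor thickness. The tin (290,217) and bolt (130,244) still stand where they were. The arm is clear of everything.

```bash
python3 -c "
from rig import order; print(order.close_job())"
```

```text
the job is handed in; nothing more can be done
None
```

All five parts are sorted and the job is handed in at about 25 s of the 128 s allowed: two bars, two bearings and the clamp block, each in the tray with its own sample.

- **Lying flat:** in the last scene picture every part lies flat and apart from the others. Their tops read about 4 mm higher than on the bench, which matches the tray floor.
- **Bystanders:** the tin reads (475,9) and the bolt (377,-300), both within 1 mm of where they started. The arm was parked clear at z 250.
- **Forces:** readings stayed under about 7 N at the end of each move.

Two checks were less than clean:
- The depth image read about 6 mm low on all bearings throughout, before they were moved as well as after.
- In the final top view the arm hid most of the trays, so the last check rests mainly on the scene camera. There the network labelled the tin as "block", but the picture and its measured height show it is the tin.

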